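Draw a leaning glass panel out of a narrow bin and stand it in the drying rack

TASK

Take the blue glass panel out of the narrow grey bin: pinch its raised edge gently (10 to 15 N is plenty, never over 25 N) and draw it out along its slope, so that it does not catch under the bin's back lip. Then stand it upright on its 130 mm edge in the free left slot of the wooden rack, about centred: set it down softly on the board before you let go. Do not disturb the jar, the tape roll or the glass cutter.

Things in the scene. Friction and masses are not known exactly. Their poses are not given: they have to be found in the camera images.
- glass_panel: translucent blue glass panel 130 x 146 x 6 mm, 0.22 to 0.33 kg, leaning in the bin with its raised edge to the left as the robot sees it. Origin: centre of the 130 x 146 face that rests on the bin's front rim. Own x: along the 130 mm width; y: along the 146 mm length, from the low edge up to the raised edge; z: normal, from that face through the 6 mm to the upper face
- panel_centre (a point): middle of the panel; axes as glass_panel. At the start it leans 35 degrees from vertical: own y = (-0.574, 0, 0.819), own z = (0.819, 0, 0.574) in the bin's frame
- panel_top (a point): middle of the panel's raised edge (half way through its thickness), +73 mm along own y from the centre. At the start the 52 mm next to this edge stick out beyond the bin's front rim; the rest is inside
- panel_low (a point): middle of the panel's low edge, -73 mm along own y from the centre; at the start on the bin's floor at the foot of the back wall
- offcut_bin: narrow grey sheet-steel bin, fixed, open at the top. Origin on the table under its middle; x from front wall to back wall, y along its 156 mm width, z up. Inside 150 mm wide, 61 mm front to back, floor 3 mm thick. Front wall at x = -0.031 with a round 10 mm rim; back wall at x = 0.032, 82 mm high, with a lip on top reaching 17 mm forward: a panel lifted straight up or turned upright inside catches under it
- bin_rim (a point): middle of the bin's front rim, at its top, 82 mm above the table; axes as offcut_bin
- rack: wooden rack, fixed: base board 130 (x) x 170 (y) x 12 mm with eight upright 10 mm dowels, round-topped, 50 mm high. Origin on the table under the board's middle; x points to the right as the robot sees it, z up. Two slots along y, each 16 mm clear between dowels at y = -45 and +45 mm: the free left slot at x = -0.030, the right slot at x = +0.030 with a fixed clear glass strip, 73 mm above the table
- rack_slot (a point): middle of the free left slot, on the top of the board (12 mm above the table); axes as rack. A panel standing there has its length upright, its width along the rack's y and its centre 73 mm above this point
- jar: glass jar with screw lid, 83 mm across, 99 mm high, standing loose; origin under its middle
- tape_roll: blue roll of tape, 77 mm across, 24 mm high, lying loose; origin under its middle
- cutter: glass cutter with a yellowish turned handle, 14 x 136 x 14 mm, lying loose; origin under its middle, length along own y

How it is judged:
By the outcome, as a careful person would: the job done as asked, in the order asked, and still so for the second after the job is handed in, with the robot touching nothing.
It also fails if it takes over 51 s, if anything falls off the work surface, if the arm or the gripper's body presses on something with over 40 N, if the wrist force passes 120 N, or if a joint passes its speed limit or range.

ROBOT

A 6-joint arm with a two-finger parallel gripper is mounted at the origin on a cart in front of the work surface, level with it; the furniture and walls round the work are solid. World frame = base frame: x ahead of the robot, y to its left, z up, the work surface at z = 0. Lengths are in mm, angles in rad, forces in N, time in s.
With the tool pointing down it reaches from about 350 to 875 mm from the base axis. Payload 4.2 kg.
Tool frame: the origin (TCP) lies midway between the tips of the shut fingers; the grasp point (between the pads) lies 19 mm behind it (arm.grip_point_offset is the distance from the TCP to the grasp point, in mm); z points along the fingers, x is the direction in which the jaws open and shut, and the axes are right-handed (so a half turn about z gives the same grasp; the last joint's range is limited). The gripper opens to 85 mm and grips with 20 to 120 N. Pads are 22 mm wide; open, the fingers measure 114 mm over their backs; the gripper's body (76 mm by 85 mm) begins 54 mm behind the grasp point. The pads swing forward as they close: fully open they stand 13 mm farther back than shut.
Start: joints at [-0.917, 0.385, 0.008, 0, -1.194, -0.259], TCP at [240.403, -576.893, 231.312] pointing down, gripper open.
Joint ranges: [-3.14, 3.14], [-1.21, 2.06], [-1.07, 1.41], [-3.16, 2.05], [-2.99, -0.16], [-3.1, 3.1]. Speed limits (rad/s): [2.79, 2.79, 3.14, 3.14, 3.14, 3.14].

INTERFACE

Orientations are given as a unit quaternion [x, y, z, w].
In Python, from bench import arm gives the robot as it stands.
- The arm moves only by the tool move_arm, never from a script. Its argument "targets" is a list of rows, each a list of 7 numbers: the shift along the tool's x, y, z in cm, then the turn, a rotation vector about the tool's x, y, z in degrees, then the closure in counts, from 0 (fully open) to 255 (shut). In form: [[x, y, z, wx, wy, wz, grip], ...]. A call has 1 to 20 rows; each row is the pose to reach, as a shift and turn from the pose commanded when the call began, along the tool's axes at that moment; what a row does not reach only later rows make up. A row lasts 1/8 s, in which the tool goes at most 62.5 mm and 10.7 degrees, less where a joint would pass 70% of its speed; a pose out of reach is approached as far as the arm can. A call with a gripper value outside its range is refused whole. The fingers move at their own pace and stop on an object; the grip force is fixed at half the most. Time passes only in rows, so rows that repeat a pose let the fingers close. It gives the time, the measured TCP pose, the force and the opening at its end, in the units of the state.
- arm.read_state(): the state, without advancing time (a new reading comes with each control period).
- arm.get_image(name): name is "side" or "top"; returns (picture, depth): 400x640x3 uint8, blue, green, red; 400x640 float32, mm along the optical axis (not along the pixel's ray), 0 where there is no reading.
- arm.camera_params(name): a dict with "mtx" (3x3 intrinsics, pixels), "dist" ([k1, k2, p1, p2, k3] as OpenCV has them; the pictures are not rectified), "world_to_cam" (4x4, takes a point from world to camera coordinates). Camera axes: x right, y down, z forward; pixel columns grow to the right and rows downward; lengths in mm; the calibration is good to about 2 mm. A picture is of the moment at which its call begins. camera_params takes no time and is no camera call.
- arm.job_done(): hands the job in, once; it reports no verdict.
Trained networks look in the newest picture that a camera, given by its name, has taken for a name from the list of things; names that differ only in an ending like _2 or _b are one class to them, and where a whole thing is asked for, a point or a joint stands for the part that bears it (a point fixed in the world has none). Each returns a list of dicts, best first, with "score" (0 to 1); they miss things now and then, are a little off and sometimes report something else, mostly with a low value. They report only what shows in the picture. A call takes as long as a camera call.
- arm.search_frame(thing, camera): "bbox" ([left, top, right, bottom] in pixels, round what is visible of it).
- arm.tip_of(thing, camera): "uv" ([column, row] in pixels: a listed point, or the origin of a listed thing).
The state is a dict: "clock": time; "joints": joint angles; "joint_vel": joint speeds; "joint_efforts": joint torques, N m; "position": TCP position; "ee_rot": TCP orientation; "contact_force": force on the tool from outside, world axes, zero at the start; "wrist_torque": the same for the moment, N m; "gripper_width": finger opening in mm.
Only numpy, scipy, OpenCV 4.12 (cv2) and the standard library are available. Lean on these libraries where they do the work, as an engineer would, in place of code of your own. Each camera call takes 0.05 s, during which the arm holds its last target.

## Working session

There is one attempt and no reset: what is moved stays moved. The work goes in short steps, Python scripts to look and compute and a tool call to move; the robot and the scene stay as the last step left them, time stands still between calls to the robot, and variables do not carry over. Pictures are saved under pics/ and viewed, and the job is handed in when it is done.

Besides the shell and the picture viewer there is one more tool, called after "Emit:" by a JSON object that holds its "op" and its "data", one argument or row to a line. move_arm: Moves the arm, as the interface text tells. Its arguments: {"type":"object","properties":{"targets":{"type":"array","items":{"type":"array","items":{"type":"number"}}}},"required":["targets"]}

```bash
ls -la; mkdir -p pics; python3 - <<'E'
from bench import arm
import cv2,numpy as np
print([a for a in dir(arm) if not a.startswith('__')]); print(arm.read_state())
for n in ("side","top"):
    im,d=arm.get_image(n); cv2.imwrite(f"pics/{n}0.png",im); np.save(f"pics/{n}0.npy",d)
    p=arm.camera_params(n); print(n,p)
    for t in ("panel_top","panel_centre","panel_low","bin_rim","offcut_bin","rack","rack_slot","jar","tape_roll","cutter"):
        print(t,[(np.round(r["uv"],1).tolist(),round(r["score"],2)) for r in arm.tip_of(t,n)][:3])
print(arm.grip_point_offset)
E
```

```text
total 12
drwxr-xr-x  3 agent agent 4096 Dec  6 15:19 .
drwxr-xr-x 23 root  root  4096 Dec  6 15:19 ..
drwxr-xr-x  2 agent agent 4096 Dec  6 15:19 pics
['IKError', 'camera_params', 'get_image', 'grip_point_offset', 'job_done', 'read_state', 'search_frame', 'tip_of']
{'clock': 0.0, 'joints': array([-9.17426972e-01,  3.85573858e-01,  6.62933208e-03, -5.15638690e-04,
       -1.19401503e+00, -2.58601218e-01]), 'joint_vel': array([ 0.00044909, -0.00013526,  0.00070664,  0.00030098,  0.00043696,
        0.00025157]), 'joint_efforts': array([-3.13798428e-04, -3.92288804e+01,  1.88395053e+01,  4.18612406e+00,
       -4.66976737e-03,  1.12224930e-05]), 'position': array([ 240.16660859, -576.37639154,  230.21005372]), 'ee_rot': array([ 5.54788558e-01,  8.31990642e-01,  5.76636373e-04, -9.45942212e-04]), 'contact_force': array([0.10198984, 0.05302271, 0.63991879]), 'wrist_torque': array([-0.00618031,  0.0057496 ,  0.04101679]), 'gripper_width': 85.78033095603713}
side {'mtx': array([[398.72869658,   0.        , 318.89168204],
       [  0.        , 398.72869658, 201.90814492],
       [  0.       
[... 1148 characters left out ...]
44596790e-04,
         8.09602531e+01],
       [-9.87594948e-01, -2.51897561e-02, -1.54989337e-01,
         6.72252668e+02],
       [ 1.54922276e-01,  4.60416606e-03, -9.87915933e-01,
         1.12937731e+03],
       [ 0.00000000e+00,  0.00000000e+00,  0.00000000e+00,
         1.00000000e+00]])}
panel_top [([412.4, 233.5], 0.59)]
panel_centre [([422.8, 236.6], 0.88)]
panel_low [([426.9, 245.3], 0.97)]
bin_rim [([416.3, 233.9], 0.56)]
offcut_bin [([419.7, 239.7], 0.9)]
rack [([301.2, 224.4], 0.93)]
rack_slot [([293.3, 227.0], 0.71), ([422.5, 235.5], 0.64)]
jar [([356.9, 172.9], 0.94), ([231.9, 230.9], 0.25)]
tape_roll [([230.8, 231.0], 0.66)]
cutter [([355.8, 250.6], 0.52)]
18.700000000000003
```

View pics/side0.png

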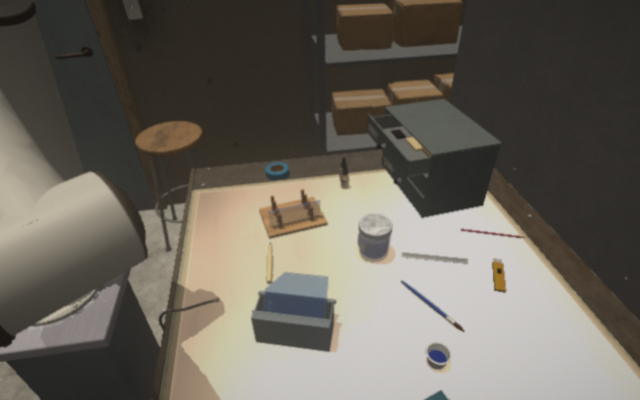

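View pics/top0.png

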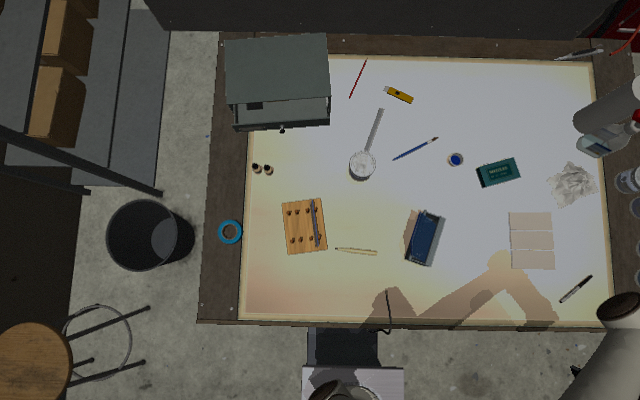

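```bash
cat > h.py <<'E'
from bench import arm
import cv2,numpy as np
def P(n): 
    p=arm.camera_params(n); return np.array(p["mtx"]),np.array(p["dist"]),np.array(p["world_to_cam"])
def ray(n,uv):
    K,D,T=P(n); x=cv2.undistortPoints(np.array([[uv]],float),K,D)[0,0]
    R=T[:3,:3]; return -R.T@T[:3,3], R.T@np.array([x[0],x[1],1.])
def atz(n,uv,z):
    c,d=ray(n,uv); return c+d*(z-c[2])/d[2]
def dep(n,uv,depth):
    c,d=ray(n,uv); return c+d*depth
def proj(n,X):
    K,D,T=P(n); X=np.atleast_2d(np.array(X,float)); return cv2.projectPoints(X,T[:3,:3],T[:3,3],K,D)[0][:,0]
def cloud(n,d,box):
    l,t,r,b=box; vv,uu=np.mgrid[t:b,l:r]; K,D,T=P(n)
    x=cv2.undistortPoints(np.stack([uu.ravel(),vv.ravel()],1).astype(float)[:,None],K,D)[:,0]
    z=d[t:b,l:r].ravel(); m=z>0
    Xc=np.c_[x,np.ones(len(x))]*z[:,None]; X=(Xc-T[:3,3])@T[:3,:3]
    return X.reshape(b-t,r-l,3),(m.reshape(b-t,r-l))
def crop(n,src,box,k,out):
    im=cv2.imread(src); l,t,r,b=box; cv2.imwrite(out,cv2.resize(im[t:b,l:r],None,fx=k,fy=k,interpolation=cv2.INTER_CUBIC))
E
python3 - <<'E'
from h import *
crop("top","pics/top0.png",(270,185,350,265),7,"pics/topr.png")
crop("top","pics/top0.png",(390,195,460,275),7,"pics/topb.png")
crop("side","pics/side0.png",(240,180,350,360),4,"pics/sider.png")
for n,b in(("top",(270,185,350,265)),("top",(390,195,460,275))):
    d=np.load(f"pics/{n}0.npy"); X,m=cloud(n,d,b)
    for r in range(0,X.shape[0],6): print(b[1]+r,[ (int(x[2]) if mm else -1) for x,mm in zip(X[r,::4],m[r,::4])])
E
```

```text
185 [-2, 0, 0, 2, 0, -3, 3, -1, -3, 2, 6, 2, 0, 2, 7, 4, 3, 3, 0, 0]
191 [2, 0, -2, 0, 1, 1, -1, 1, -3, 1, 1, -1, -4, -1, 1, 0, -1, -1, -3, 2]
197 [-3, 0, 4, 0, 2, -1, -2, -2, 2, -1, 2, 0, 0, 0, 0, 0, 1, 3, 0, 0]
203 [0, 3, 2, 0, 16, 11, 14, 12, 13, 12, 42, 9, 12, 0, 1, 0, 0, 0, 4, -1]
209 [1, 0, 3, 7, 9, 14, 12, 20, 13, 60, 23, 60, 13, 0, 0, -1, 0, 1, -2, -1]
215 [-2, -2, -2, 0, 11, 18, 10, 12, 13, 15, 9, 70, 13, 12, 0, -1, 1, 0, 7, -1]
221 [1, -1, 0, -3, 7, 8, 13, 14, 13, 13, 12, 71, 12, 13, 0, 0, 0, 1, 1, 1]
227 [-2, 6, 1, 3, 10, 16, 13, 17, 11, 9, 16, 59, 6, 12, 0, 0, 0, 3, 2, 0]
233 [1, 1, 0, 2, 9, 10, 15, 9, 8, 12, 16, 40, 11, 13, 1, 0, -5, 1, -2, 4]
239 [-2, 0, -1, -2, 16, 9, 11, 12, 8, 12, 58, 21, 31, 13, 4, -1, 0, -1, 1, -1]
245 [0, 0, -5, 1, 1, 15, 13, 11, 9, 14, 14, 9, 71, 16, 11, 2, 4, 1, -1, 0]
251 [0, 4, 0, -3, 1, 15, 11, 17, 13, 11, 12, 12, 2, 3, 3, 3, 1, 0, 0, 11]
257 [-1, 0, -3, 4, 0, -2, 3, 2, 0, 0, -1, 0, 2, 4, 1, 3, 0, 1, 5, -2]
263 [-2, 1, 0, 0, 0, 0, 2, 0, 1, -2, 1, 2, 0, 0, -2, -3, 0, 0, 0, 1]
195 [1, 0, 0, 0, 0, 0, 2, 0, 0, 0, 2, 2, 1, -4, 3, 1, -1, 1]
201 [0,
[... 168 characters left out ...]
, 2, -2, 1, 0, 0]
219 [0, 2, -3, 0, -1, 0, 4, 124, 106, 85, 0, 24, 46, 84, -5, -1, 1, 0]
225 [0, 2, 0, 1, 1, 0, 0, 119, 97, 73, 48, 25, 84, 84, -2, -5, 0, -2]
231 [1, 0, -3, 1, 3, 0, 124, 111, 85, 59, 36, 9, 81, 80, 0, -1, -1, 0]
237 [3, 1, 4, -1, 3, 0, 116, 97, 72, 53, 21, 83, 80, 3, 0, 3, -1, -1]
243 [5, -1, -1, 0, -3, 121, 111, 86, 57, 41, 6, 83, 87, 2, 0, 0, 2, 0]
249 [0, 0, 0, 1, 2, 45, 97, 73, 51, 19, 86, 85, 0, -1, -1, -3, 4, -2]
255 [1, 1, 3, 3, 23, 85, 84, 59, 35, 12, 80, 83, -1, 1, -1, 2, 1, -5]
261 [1, -4, 1, 2, 3, -1, 41, 82, 1, 81, 83, 5, 1, 2, 2, 1, 4, 1]
267 [0, 1, 4, -1, 3, 2, 3, 2, 2, 1, -3, 6, 2, -1, 3, 5, 5, -3]
273 [0, 0, 2, 1, 2, -2, -1, 5, 4, 4, 0, 4, 2, 2, 2, 3, -1, 4]
```

View pics/topr.png

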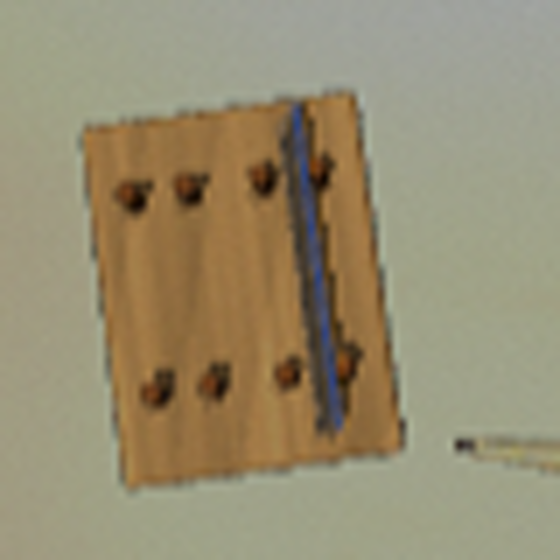

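View pics/topb.png

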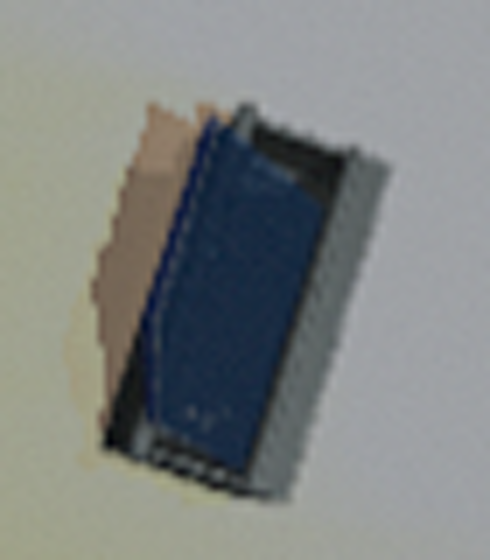

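View pics/sider.png

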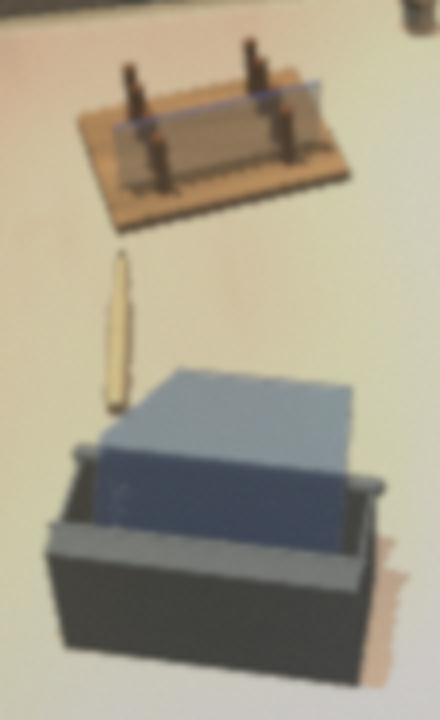

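```bash
python3 - <<'E'
from h import *
# rack
c=np.array([(85,128),(355,92),(403,450),(128,487)])/7-0.5+[270.5-.07,185.5-.07]
X=np.array([atz("top",q,12) for q in c]); print("rack corners",X.round(1).tolist()); 
print("lens",[np.linalg.norm(X[i]-X[(i+1)%4]).round(1) for i in range(4)],"ctr",X.mean(0).round(1))
xr=(X[1]-X[0]+X[2]-X[3]); yr=(X[0]-X[3]+X[1]-X[2]); print("ang x",np.degrees(np.arctan2(xr[1],xr[0])),"ang y",np.degrees(np.arctan2(yr[1],yr[0])))
# dowel tops z~50(+?)
t=np.array([(133,196),(190,189),(262,180),(320,173),(157,392),(212,383),(288,375),(346,365)])/7+[270-.07,185-.07]
for z in (50,):
    D=np.array([atz("top",q,z) for q in t]); print("dowels",z,D.round(1)[:,:2].tolist())
# panel plane
for n,b in (("top",(405,210,445,266)),("side",(262,270,332,318))):
    d=np.load(f"pics/{n}0.npy"); X,m=cloud(n,d,b); p=X[m]
    im=cv2.imread(f"pics/{n}0.png")[b[1]:b[3],b[0]:b[2]][m].astype(int)
    s=(im[:,0]-im[:,2]>25)
    if n=="side": s=(im[:,0]-im[:,2]>15)
    q=p[s&(p[:,2]>20)&(p[:,2]<127)]
    best=None;rng=np.random.default_rng(0)
    for _ in range(500):
        a=q[rng.choice(len(q),3,False)]; nn=np.cross(a[1]-a[0],a[2]-a[0]); L=np.linalg.norm(nn)
        if L<500: continue
        nn/=L; e=abs((q-a[0])@nn)<4
        if best is None or e.sum()>best.sum(): best=e
    q2=q[best]; c0=q2.mean(0); nn=np.linalg.svd(q2-c0)[2][2]; nn*=np.sign(nn[2])
    print(n,len(q),len(q2),"c",c0.round(1),"n",nn.round(3),"lean from vertical",np.degrees(np.arcsin(nn[2])),"azim",np.degrees(np.arctan2(nn[1],nn[0])),"std",((q2-c0)@nn).std())
    print("zmax",np.sort(q2[:,2])[-10:].round(0))
E
```

```text
rack corners [[659.0, 240.3, 12.0], [679.3, 114.3, 12.0], [513.3, 87.7, 12.0], [493.2, 213.4, 12.0]]
lens [np.float64(127.6), np.float64(168.1), np.float64(127.3), np.float64(168.0)] ctr [586.2 163.9  12. ]
ang x -80.87756991879883 ang y 9.169613664203153
dowels 50 [[623.2, 212.6], [627.0, 187.0], [631.9, 154.5], [635.8, 128.4], [535.4, 198.3], [540.0, 173.9], [544.4, 140.0], [549.6, 114.2]]
top 711 707 c [ 558.2 -199.2   77.5] n [-0.262 -0.77   0.582] lean from vertical 35.601789932873224 azim -108.8142923831522 std 1.258914332786285
zmax [126. 126. 126. 127. 127. 127. 127. 127. 127. 127.]
side 1304 1300 c [ 563.6 -199.6   76.9] n [-0.259 -0.777  0.574] lean from vertical 35.016150654260734 azim -108.46728519801222 std 1.3338346603557174
zmax [113. 114. 114. 116. 117. 118. 118. 119. 121. 121.]
```

```bash
python3 - <<'E'
from h import *
n=np.array([-.2605,-.7735,.578]); n/=np.linalg.norm(n)
az=np.radians(-108.6); bx=np.array([np.cos(az),np.sin(az),0]); 
s,c=np.sin(np.radians(35)),np.cos(np.radians(35))
u=-s*bx+c*np.array([0,0,1]); n=c*bx+s*np.array([0,0,1]); w=np.cross(u,n)
p0=np.array([560.5,-199.5,77]) # on upper face
print(u,n,w)
def pl(cam,q):
    o,d=ray(cam,q); X=o+d*((p0-o)@n)/(d@n); return X
for name,cam,k,o,pts in (("top","top",7,(390,195),[(213,118),(322,195),(147,325),(155,425),(245,470)]),("side","side",4,(240,180),[(180,370),(352,387),(345,552),(105,435),(97,530),(300,549)])):
    for q in pts:
        X=pl(cam,np.array(q)/k+o-0.07); r=X-p0; print(cam,q,X.round(1),"w",round(r@w,1),"u",round(r@u,1))
E
```

```text
[0.18294754 0.54361763 0.81915204] [-0.26127617 -0.77636643  0.57357644] [ 0.94776841 -0.31895931  0.        ]
top (213, 118) [ 627.2 -183.5  129.1] w 58.1 u 63.6
top (322, 195) [ 607.4 -263.8   11.4] w 65.0 u -80.1
top (147, 325) [ 539.6 -155.1  127.6] w -34.0 u 61.8
top (155, 425) [ 498.7 -165.6   94.7] w -69.4 u 21.6
top (245, 470) [ 480.  -228.8    0.7] w -67.0 u -93.2
side (180, 370) [ 548.9 -158.7  127. ] w -24.0 u 61.0
side (352, 387) [ 633.1 -186.4  127.8] w 64.6 u 62.0
side (345, 552) [ 620.5 -233.2   58.8] w 67.6 u -22.3
side (105, 435) [ 507.  -167.5   95.9] w -60.9 u 23.0
side (97, 530) [ 497.1 -194.5   54.9] w -61.7 u -26.9
side (300, 549) [ 598.5 -226.6   57.7] w 44.6 u -23.6
```

```bash
cat >> h.py <<'E'
from scipy.spatial.transform import Rotation as Ro
az=np.radians(-108.6); bx=np.array([np.cos(az),np.sin(az),0]); ez=np.array([0,0,1.])
s35,c35=np.sin(np.radians(35)),np.cos(np.radians(35))
u=-s35*bx+c35*ez; n=c35*bx+s35*ez; w=np.cross(u,n)
T0=np.array([573.,-164.2,124.6])
def Rgrasp(): 
    z=-u; x=-n; return Ro.from_matrix(np.c_[x,np.cross(z,x),z])
azr=np.radians(-80.87); rx=np.array([np.cos(azr),np.sin(azr),0])
def Rplace():
    z=-ez; x=-rx; return Ro.from_matrix(np.c_[x,np.cross(z,x),z])
def rel(p,R,p0=None,R0=None):
    s=arm.read_state()
    p0=s["position"] if p0 is None else np.array(p0); R0=Ro.from_quat(s["ee_rot"]) if R0 is None else R0
    return (R0.inv().apply(p-p0)/10).round(2).tolist()+np.degrees((R0.inv()*R).as_rotvec()).round(2).tolist()
E
python3 - <<'E'
from h import *
for t,cam,uv,z in (("jar","top",(356.9,172.9),0),("tape","top",(230.8,231),0),("jarlid","top",(363,165),99),("cut","top",(356,251),7)):print(t,atz(cam,uv,z).round(0))
print(rel(T0+130*u,Rgrasp(),[240.403,-576.893,231.312]))
E
```

```text
jar [770.  -5.   0.]
tape [564. 406.   0.]
jarlid [772. -15.  99.]
cut [510.  -5.   7.]
[30.91, 51.49, 0.02, 12.58, -33.46, 39.91]
```

Emit:
{"op": "move_arm", "data": {
  "targets": [
    [5,8,0,2,-6,7,100],
    [31,51.5,0,12.6,-33.5,39.9,135],
    [31,51.5,0,12.6,-33.5,39.9,135],
    [31,51.5,0,12.6,-33.5,39.9,135],
    [31,51.5,0,12.6,-33.5,39.9,135],
    [31,51.5,0,12.6,-33.5,39.9,135],
    [31,51.5,0,12.6,-33.5,39.9,135],
    [31,51.5,0,12.6,-33.5,39.9,135],
    [31,51.5,0,12.6,-33.5,39.9,135],
    [31,51.5,0,12.6,-33.5,39.9,135],
    [31,51.5,0,12.6,-33.5,39.9,135],
    [31,51.5,0,12.6,-33.5,39.9,135],
    [31,51.5,0,12.6,-33.5,39.9,135],
    [31,51.5,0,12.6,-33.5,39.9,135],
    [31,51.5,0,12.6,-33.5,39.9,135],
    [31,51.5,0,12.6,-33.5,39.9,135]
  ]
}}

```text
clock: 3.1
position: [595.9, -93.7, 231.7]
ee_rot: [0.775, 0.556, -0.244, 0.176]
contact_force: [0.0, 0.3, 0.0]
gripper_width: 40.4
```

Emit:
{"op": "move_arm", "data": {
  "targets": [
    [0,0,0,0,0,0,215],
    [0,0,0,0,0,0,215],
    [0,0,0,0,0,0,215],
    [0,0,0,0,0,0,215],
    [0,0,0,0,0,0,215]
  ]
}}

```text
clock: 3.72
position: [596.6, -92.6, 231.2]
ee_rot: [0.774, 0.557, -0.245, 0.176]
contact_force: [-0.1, -0.1, 0.5]
gripper_width: 13.1
```

```bash
python3 - <<'E'
from h import *
print(arm.read_state()["gripper_width"])
for n,b,k in (("top",(340,170,460,270),6),("side",(220,180,380,340),4)):
    im,d=arm.get_image(n); cv2.imwrite(f"pics/{n}1.png",im); crop(n,f"pics/{n}1.png",b,k,f"pics/{n}1c.png")
E
```

```text
13.085418392082191
```

View pics/top1c.png

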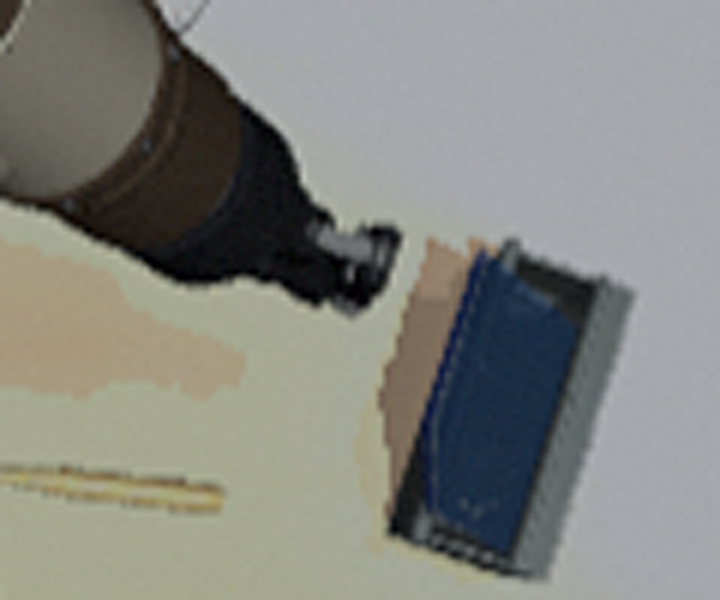

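View pics/side1c.png

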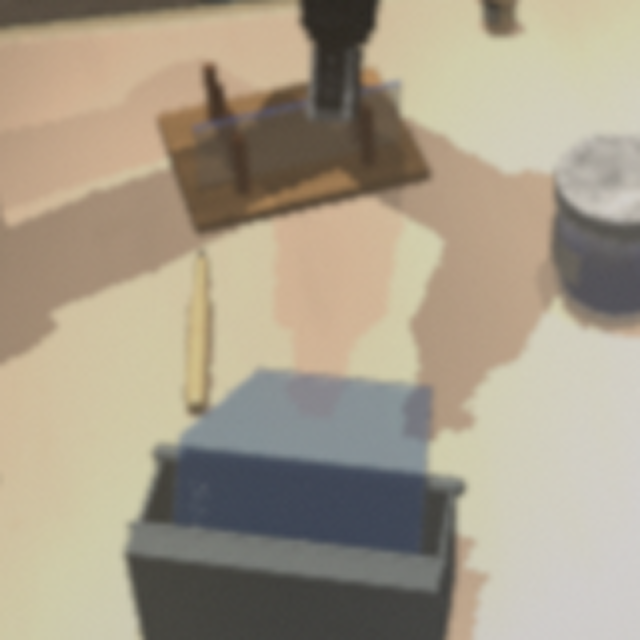

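```bash
python3 - <<'E'
from h import *
s=arm.read_state(); R=Ro.from_quat(s["ee_rot"]); p=s["position"]
for n,b in (("side",(220,180)),("top",(340,170))):
    print(n,[((q-b)*(4 if n=="side" else 6)).round(0).tolist() for q in proj(n,[p,p+R.apply([0,0,-19]),p+R.apply([6.5,0,0]),p+R.apply([-6.5,0,0])])])
print(np.degrees((R.inv()*Rgrasp()).as_rotvec()))
for d in (60,8,-34): print(d,rel(T0+d*u+2*w,Rgrasp()))
E
```

```text
side [[326.0, 120.0], [329.0, 82.0], [329.0, 119.0], [324.0, 120.0]]
top [[337.0, 286.0], [320.0, 274.0], [324.0, 283.0], [350.0, 289.0]]
[0.0022356  0.04254441 0.00916109]
60 [-0.05, 0.25, 7.06, 0.0, 0.04, 0.01]
8 [-0.05, 0.25, 12.26, 0.0, 0.04, 0.01]
-34 [-0.04, 0.25, 16.46, 0.0, 0.04, 0.01]
```

Emit:
{"op": "move_arm", "data": {
  "targets": [
    [0,0.1,4,0,0,0,150],
    [0,0.1,8,0,0,0,150],
    [0,0.1,10,0,0,0,150],
    [0,0.1,11.5,0,0,0,150],
    [0,0.1,12.0,0,0,0,150],
    [0,0.1,12.0,0,0,0,150],
    [0,0.1,12.0,0,0,0,150]
  ]
}}

```text
clock: 4.7
position: [576.3, -157.8, 133.8]
ee_rot: [0.774, 0.557, -0.244, 0.176]
contact_force: [0.3, 0.3, 0.3]
gripper_width: 35.0
```

```bash
python3 - <<'E'
from h import *
s=arm.read_state(); R=Ro.from_quat(s["ee_rot"]); p=s["position"]; print(p,s["gripper_width"])
r=p-T0; print("rel to panel top: w,u,n",(r@w).round(1),(r@u).round(1),(r@n).round(1))
for n,b,k in (("top",(380,190,460,260),8),("side",(250,210,350,310),6)):
    im,d=arm.get_image(n); cv2.imwrite(f"pics/{n}2.png",im); crop(n,f"pics/{n}2.png",b,k,f"pics/{n}2c.png")
    print(n,[((q-b[:2])*k).round(0).tolist() for q in proj(n,[p,p+R.apply([17,0,0]),p+R.apply([-17,0,0]),T0])])
E
```

```text
[ 576.29139265 -157.84177247  133.77908131] 35.02134973334918
rel to panel top: w,u,n 1.1 11.6 -0.5
top [[258.0, 309.0], [216.0, 298.0], [301.0, 320.0], [270.0, 321.0]]
side [[288.0, 348.0], [298.0, 338.0], [278.0, 358.0], [282.0, 382.0]]
```

View pics/top2c.png

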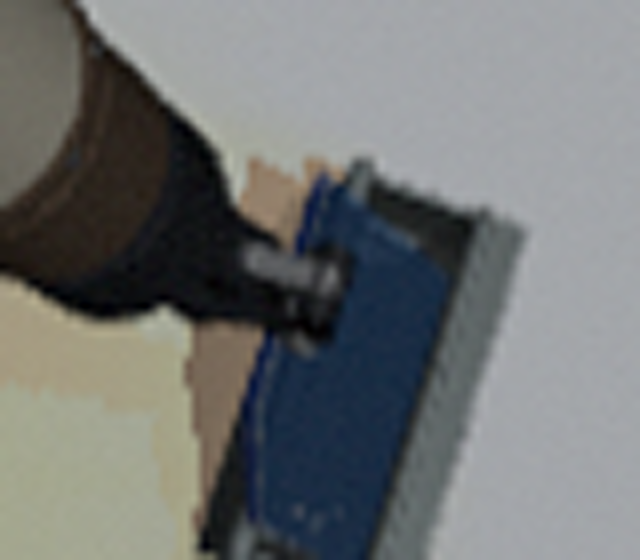

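View pics/side2c.png

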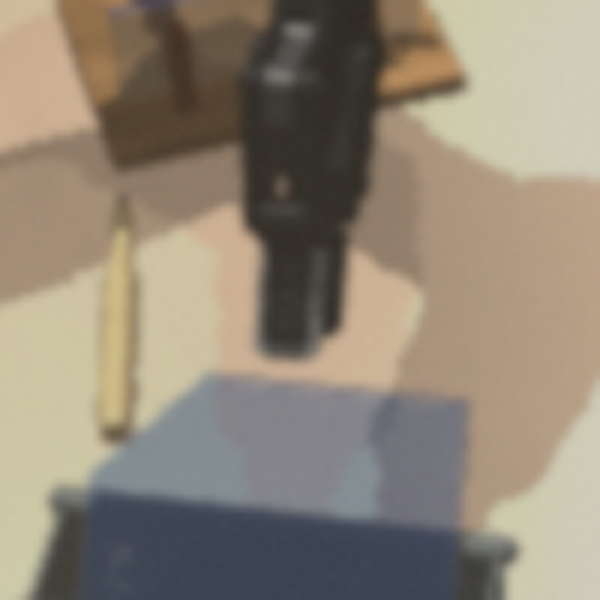

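Emit:
{"op": "move_arm", "data": {
  "targets": [
    [0.05,-0.2,1,0,0,0,150],
    [0.05,-0.2,2,0,0,0,150],
    [0.05,-0.2,3,0,0,0,150],
    [0.05,-0.2,3.8,0,0,0,170],
    [0.05,-0.2,4.3,0,0,0,190],
    [0.05,-0.2,4.3,0,0,0,200],
    [0.05,-0.2,4.3,0,0,0,200],
    [0.05,-0.2,4.3,0,0,0,200],
    [0.05,-0.2,4.3,0,0,0,200]
  ]
}}

```text
clock: 5.92
position: [566.1, -180.5, 97.8]
ee_rot: [0.774, 0.557, -0.244, 0.176]
contact_force: [0.2, -0.2, -0.9]
gripper_width: 18.3
```

```bash
python3 - <<'E'
from h import *
s=arm.read_state(); R=Ro.from_quat(s["ee_rot"]); p=s["position"]; print(p,s["gripper_width"],s["contact_force"])
r=p-T0; print("rel to panel top: w,u,n",(r@w).round(1),(r@u).round(1),(r@n).round(1))
for n,b,k in (("top",(390,200,450,260),10),("side",(260,220,340,300),8)):
    im,d=arm.get_image(n); cv2.imwrite(f"pics/{n}3.png",im); crop(n,f"pics/{n}3.png",b,k,f"pics/{n}3c.png")
E
```

```text
[ 566.09315398 -180.49198724   97.77329321] 18.335776965042005 [ 0.19649698 -0.17711473 -0.88735351]
rel to panel top: w,u,n -1.3 -32.1 -0.9
```

View pics/side3c.png

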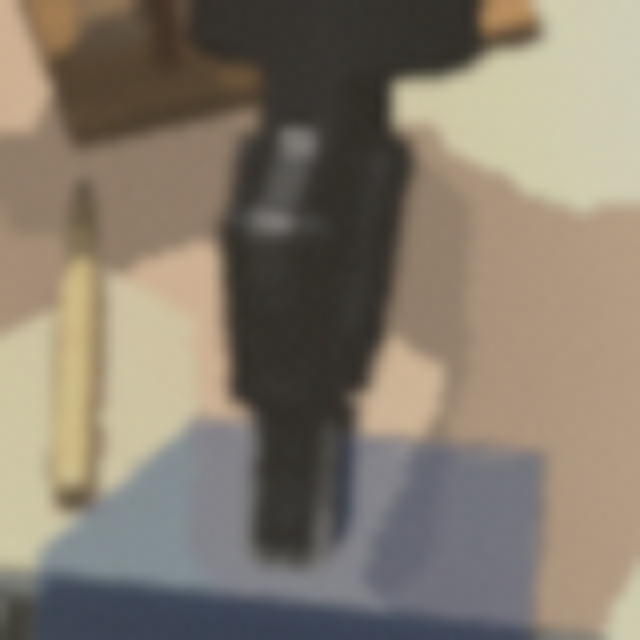

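View pics/top3c.png

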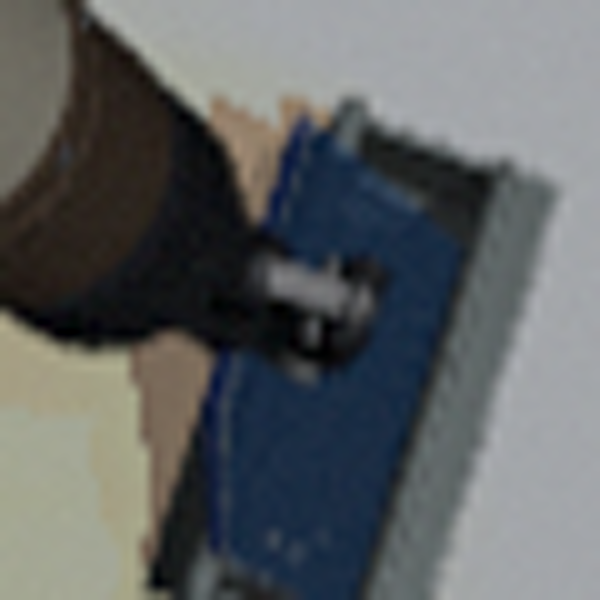

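Emit:
{"op": "move_arm", "data": {
  "targets": [
    [-0.05,0.1,0.1,0,0,0,210],
    [-0.1,0.1,0.1,0,0,0,220],
    [-0.1,0.1,0.1,0,0,0,220],
    [-0.1,0.1,0.1,0,0,0,220]
  ]
}}

```text
clock: 6.52
position: [566.4, -182.3, 97.3]
ee_rot: [0.774, 0.556, -0.245, 0.176]
contact_force: [0.1, 0.3, 0.2]
gripper_width: 12.1
```

Emit:
{"op": "move_arm", "data": {
  "targets": [
    [0,0,0,0,0,0,226],
    [0,0,0,0,0,0,226],
    [0,0,0,0,0,0,226]
  ]
}}

```text
clock: 6.9
position: [566.4, -182.3, 97.3]
ee_rot: [0.774, 0.557, -0.245, 0.176]
contact_force: [-0.1, 0.6, 0.8]
gripper_width: 9.8
```

Emit:
{"op": "move_arm", "data": {
  "targets": [
    [0,0,0,0,0,0,230],
    [0,0,0,0,0,0,230],
    [0,0,0,0,0,0,230]
  ]
}}

```text
clock: 7.28
position: [566.4, -182.3, 97.3]
ee_rot: [0.774, 0.556, -0.245, 0.176]
contact_force: [-0.2, 0.7, 0.6]
gripper_width: 8.1
```

Emit:
{"op": "move_arm", "data": {
  "targets": [
    [0,0,0,0,0,0,233],
    [0,0,0,0,0,0,233],
    [0,0,0,0,0,0,233]
  ]
}}

```text
clock: 7.65
position: [566.4, -182.3, 97.3]
ee_rot: [0.774, 0.556, -0.245, 0.176]
contact_force: [0.9, -0.3, -0.9]
gripper_width: 7.2
```

Emit:
{"op": "move_arm", "data": {
  "targets": [
    [0,0,0,0,0,0,235],
    [0,0,0,0,0,0,235],
    [0,0,0,0,0,0,235]
  ]
}}

```text
clock: 8.02
position: [566.5, -182.2, 97.3]
ee_rot: [0.774, 0.557, -0.244, 0.176]
contact_force: [0.4, 0.2, -0.4]
gripper_width: 7.0
```

Emit:
{"op": "move_arm", "data": {
  "targets": [
    [0,0,0,0,0,0,237],
    [0,0,0,0,0,0,237],
    [0,0,0,0,0,0,237]
  ]
}}

```text
clock: 8.4
position: [566.4, -182.2, 97.3]
ee_rot: [0.774, 0.557, -0.244, 0.176]
contact_force: [-0.3, 1.8, -1.4]
gripper_width: 6.1
```

Emit:
{"op": "move_arm", "data": {
  "targets": [
    [0,0,0,0,0,0,239],
    [0,0,0,0,0,0,239],
    [0,0,0,0,0,0,239]
  ]
}}

```text
clock: 8.78
position: [566.4, -182.3, 97.2]
ee_rot: [0.774, 0.557, -0.244, 0.176]
contact_force: [-0.2, 0.4, -1.3]
gripper_width: 5.6
```

```bash
python3 - <<'E'
from h import *
for i in range(4):
    s=arm.read_state(); f=s["contact_force"]; print(s["gripper_width"],f.round(2),"n,u,w",(f@n).round(2),(f@u).round(2),(f@w).round(2)); arm.get_image("side")
E
```

```text
5.62176592788057 [-0.21  0.41 -1.3 ] n,u,w -1.01 -0.88 -0.33
5.6752653453251245 [ 0.16  0.42 -1.62] n,u,w -1.3 -1.07 0.01
5.868507488081209 [ 0.86  0.76 -0.84] n,u,w -1.3 -0.11 0.57
5.573359510093802 [ 0.22  0.53 -2.07] n,u,w -1.65 -1.37 0.04
```

Emit:
{"op": "move_arm", "data": {
  "targets": [
    [0,0,0,0,0,0,241],
    [0,0,0,0,0,0,241],
    [0,0,0,0,0,0,241]
  ]
}}

```text
clock: 9.35
position: [566.4, -182.3, 97.3]
ee_rot: [0.774, 0.557, -0.244, 0.176]
contact_force: [0.2, -0.1, -1.0]
gripper_width: 5.3
```

```bash
python3 - <<'E'
from h import *
W=[]
for i in range(5):
    s=arm.read_state(); f=s["contact_force"]; W.append([s["gripper_width"],f@n,f@u,f@w]); arm.get_image("side")
print(np.array(W).round(2))
E
```

```text
[[ 5.27 -0.49 -0.82  0.18]
 [ 5.38 -1.79 -1.14 -0.15]
 [ 5.43 -1.3  -0.72  0.23]
 [ 5.21 -1.81 -0.7   0.32]
 [ 5.64 -1.03  0.38 -0.06]]
```

Emit:
{"op": "move_arm", "data": {
  "targets": [
    [0,0,-0.3,0,0,0,241],
    [0,0,-0.8,0,0,0,241],
    [0,0,-1.4,0,0,0,241],
    [0,0,-2,0,0,0,241],
    [0,0,-2,0,0,0,241]
  ]
}}

```text
clock: 10.22
position: [570.6, -171.0, 114.3]
ee_rot: [0.774, 0.557, -0.244, 0.176]
contact_force: [0.1, 0.1, -2.8]
gripper_width: 5.5
```

```bash
python3 - <<'E'
from h import *
W=[]
for i in range(3):
    s=arm.read_state(); f=s["contact_force"]; W.append([s["gripper_width"],f@n,f@u,f@w]); im,d=arm.get_image("side")
print(np.array(W).round(2), (s["position"]-T0)@u)
cv2.imwrite("pics/side4.png",im); crop("side","pics/side4.png",(260,220,340,300),8,"pics/side4c.png")
E
```

```text
[[ 5.53 -1.71 -2.21  0.09]
 [ 4.84 -1.31 -2.64  0.33]
 [ 5.08 -1.15 -2.62 -0.12]] -13.323172840720106
```

View pics/side4c.png

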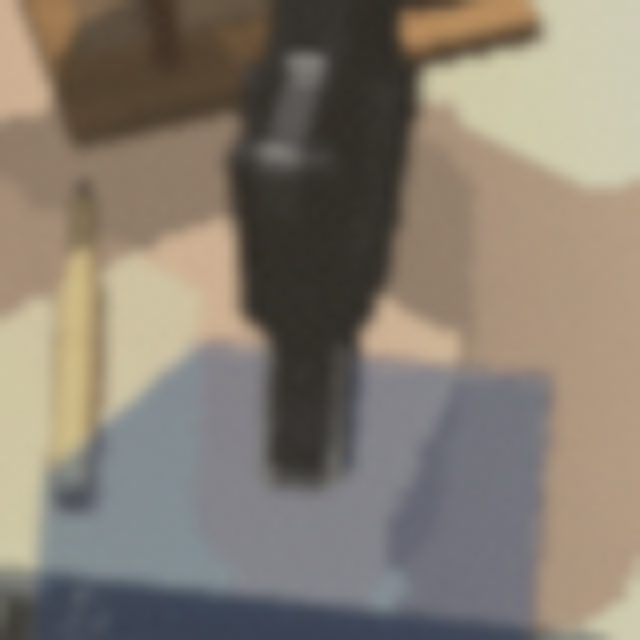

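Emit:
{"op": "move_arm", "data": {
  "targets": [
    [0,0,-0.6,0,0,0,241],
    [0,0,-1.6,0,0,0,241],
    [0,0,-2.8,0,0,0,241],
    [0,0,-4,0,0,0,241],
    [0,0,-5.2,0,0,0,241],
    [0,0,-6.4,0,0,0,241],
    [0,0,-7.6,0,0,0,241],
    [0,0,-8.8,0,0,0,241],
    [0,0,-10,0,0,0,241],
    [0,0,-11.2,0,0,0,241],
    [0,0,-12.4,0,0,0,241],
    [0,0,-13,0,0,0,241],
    [0,0,-13.2,0,0,0,241],
    [0,0,-13.2,0,0,0,241]
  ]
}}

```text
clock: 12.12
position: [594.0, -99.6, 221.5]
ee_rot: [0.774, 0.556, -0.245, 0.175]
contact_force: [0.2, -0.5, -2.9]
gripper_width: 5.4
```

```bash
python3 - <<'E'
from h import *
W=[]
for c in ("side","top","side"):
    s=arm.read_state(); f=s["contact_force"]; W.append([s["gripper_width"],*f]); im,d=arm.get_image(c); cv2.imwrite(f"pics/{c}5.png",im)
    if c=="top": np.save("pics/top5.npy",d)
    else: np.save("pics/side5.npy",d)
print(np.array(W).round(2), (s["position"]-T0)@u, s["position"], s["wrist_torque"])
crop("side","pics/side5.png",(210,140,370,290),4,"pics/side5c.png")
E
```

```text
[[ 5.45  0.2  -0.54 -2.89]
 [ 5.54  0.49  0.26 -2.28]
 [ 5.28 -1.18  0.08 -2.7 ]] 118.1356207776733 [593.89875429 -99.79801308 221.41009801] [ 1.6023623  -0.5823084   0.01948969]
```

View pics/side5c.png

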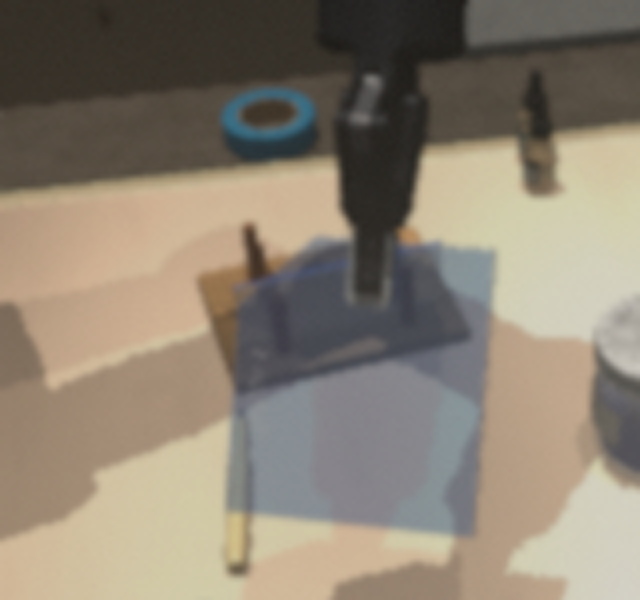

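```bash
cat >> h.py <<'E'
def overlay(cam,src,out,box,k,off=(-33,0),p=None,R=None,wc=0):
    s=arm.read_state(); R=Ro.from_quat(s["ee_rot"]); p=s["position"]
    im=cv2.imread(src)
    l,t,r,b=box; I=cv2.resize(im[t:b,l:r],None,fx=k,fy=k,interpolation=cv2.INTER_CUBIC)
    e=off[0]
    for xx in (-3,3):
        C=np.array([[xx,wc-65,e+40],[xx,wc-25,e],[xx,wc+65,e],[xx,wc+65,e+146],[xx,wc-65,e+146]])
        q=((proj(cam,p+R.apply(C))-[l,t]+.5)*k).astype(int); cv2.polylines(I,[q],True,(0,0,255) if xx<0 else (0,255,255),1)
    cv2.imwrite(out,I)
E
python3 - <<'E'
from h import *
overlay("side","pics/side5.png","pics/ov5s.png",(210,140,370,290),5)
overlay("top","pics/top5.png","pics/ov5t.png",(340,170,450,270),7)
d=np.load("pics/side5.npy"); X,m=cloud("side",d,(272,228,327,265)); q=X[m]; c0=q.mean(0)
s=arm.read_state();R=Ro.from_quat(s["ee_rot"])
for it in range(5):
    nn=np.linalg.svd(q-q.mean(0))[2][2]; e=(q-q.mean(0))@nn; q=q[abs(e)<max(4,2*e.std())]
nn*=np.sign(nn[2]); print(len(q),e.std(),"normal tool",R.inv().apply(nn).round(3),"c tool",R.inv().apply(q.mean(0)-s["position"]).round(1))
E
```

```text
2022 1.3660692931450047 normal tool [-1.    -0.002  0.003] c tool [-2.8  1.  60.8]
```

View pics/ov5s.png

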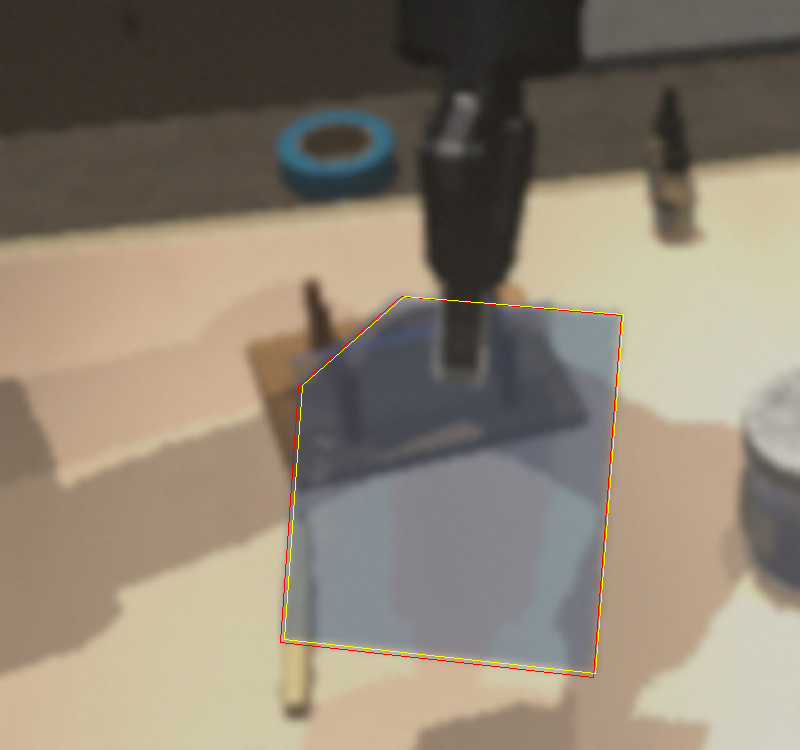

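View pics/ov5t.png

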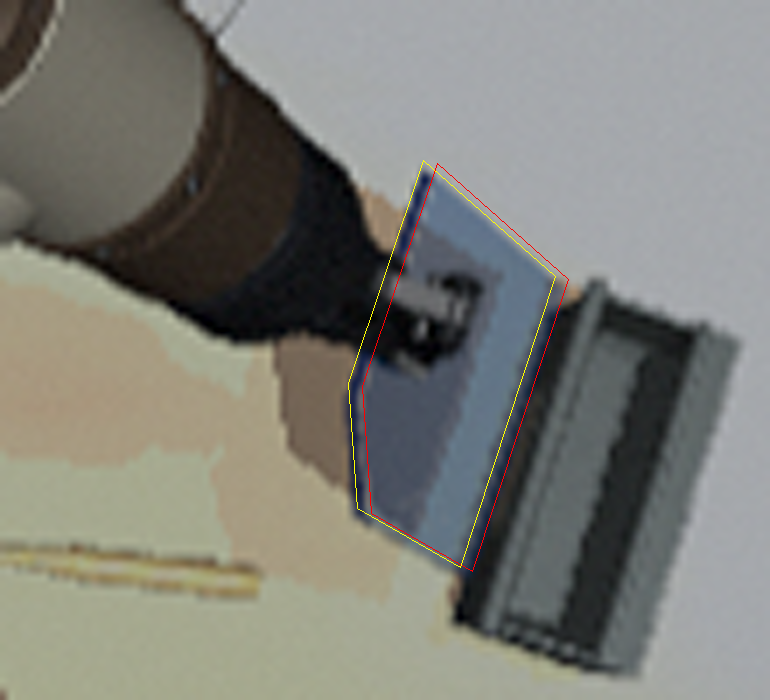

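```bash
python3 - <<'E'
from h import *
v=np.array(rel(np.array([581.5,193.2,240]),Rplace())); print(v)
for a in np.array([.02,.07,.14,.22,.3,.38,.46,.54,.62,.7,.78,.86,.93,.98,1]): print((v*a).round(2).tolist()+[241],end=", ")
E
```

```text
[ 21.34 -10.53 -17.24  -8.54  34.36 -26.85]
[0.43, -0.21, -0.34, -0.17, 0.69, -0.54, 241], [1.49, -0.74, -1.21, -0.6, 2.41, -1.88, 241], [2.99, -1.47, -2.41, -1.2, 4.81, -3.76, 241], [4.69, -2.32, -3.79, -1.88, 7.56, -5.91, 241], [6.4, -3.16, -5.17, -2.56, 10.31, -8.06, 241], [8.11, -4.0, -6.55, -3.25, 13.06, -10.2, 241], [9.82, -4.84, -7.93, -3.93, 15.81, -12.35, 241], [11.52, -5.69, -9.31, -4.61, 18.55, -14.5, 241], [13.23, -6.53, -10.69, -5.29, 21.3, -16.65, 241], [14.94, -7.37, -12.07, -5.98, 24.05, -18.79, 241], [16.65, -8.21, -13.45, -6.66, 26.8, -20.94, 241], [18.35, -9.06, -14.83, -7.34, 29.55, -23.09, 241], [19.85, -9.79, -16.03, -7.94, 31.95, -24.97, 241], [20.91, -10.32, -16.9, -8.37, 33.67, -26.31, 241], [21.34, -10.53, -17.24, -8.54, 34.36, -26.85, 241],
```

Emit:
{"op": "move_arm", "data": {
  "targets": [
    [0.4,-0.2,-0.3,-0.2,0.7,-0.5,241],
    [1.5,-0.7,-1.2,-0.6,2.4,-1.9,241],
    [3,-1.5,-2.4,-1.2,4.8,-3.8,241],
    [4.7,-2.3,-3.8,-1.9,7.6,-5.9,241],
    [6.4,-3.2,-5.2,-2.6,10.3,-8.1,241],
    [8.1,-4,-6.5,-3.2,13.1,-10.2,241],
    [9.8,-4.8,-7.9,-3.9,15.8,-12.4,241],
    [11.5,-5.7,-9.3,-4.6,18.6,-14.5,241],
    [13.2,-6.5,-10.7,-5.3,21.3,-16.6,241],
    [14.9,-7.4,-12.1,-6,24,-18.8,241],
    [16.6,-8.2,-13.5,-6.7,26.8,-20.9,241],
    [18.3,-9.1,-14.8,-7.3,29.6,-23.1,241],
    [19.8,-9.8,-16,-7.9,32,-25,241],
    [20.9,-10.3,-16.9,-8.4,33.7,-26.3,241],
    [21.3,-10.5,-17.2,-8.5,34.4,-26.8,241],
    [21.3,-10.5,-17.2,-8.5,34.4,-26.8,241],
    [21.3,-10.5,-17.2,-8.5,34.4,-26.8,241]
  ]
}}

```text
clock: 14.4
position: [581.8, 192.3, 240.0]
ee_rot: [0.649, 0.761, 0.0, -0.0]
contact_force: [-0.2, 0.0, -2.2]
gripper_width: 5.6
```

```bash
python3 - <<'E'
from h import *
for c in ("side","top"):
    im,d=arm.get_image(c); cv2.imwrite(f"pics/{c}6.png",im)
s=arm.read_state(); print(s["position"],s["contact_force"],s["gripper_width"],rel(np.array([581.5,193.2,240]),Rplace()))
overlay("side","pics/side6.png","pics/ov6s.png",(220,110,350,250),5)
overlay("top","pics/top6.png","pics/ov6t.png",(255,170,355,265),7)
E
```

```text
[581.81210551 192.34353867 240.08563408] [-1.19414797 -0.50999293 -1.97181983] 5.414157859549571 [0.09, -0.02, 0.01, 0.02, -0.02, -0.07]
```

View pics/ov6s.png

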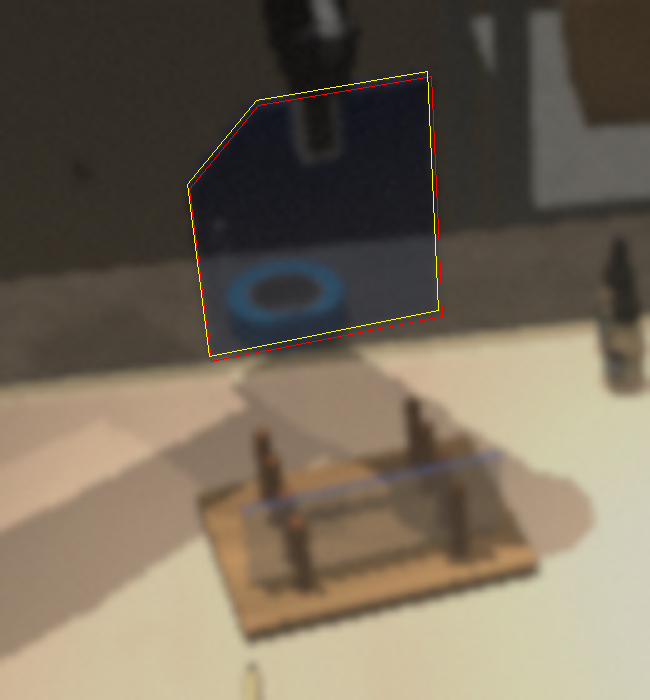

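View pics/ov6t.png

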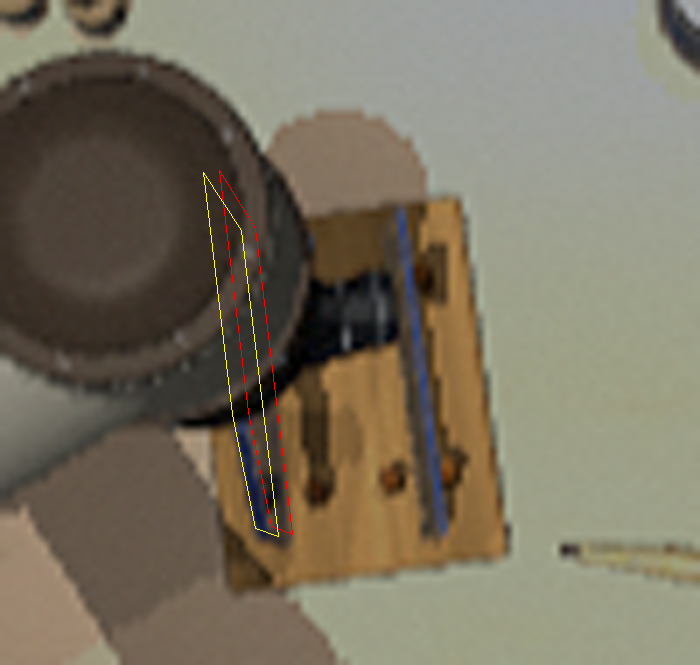

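```bash
python3 - <<'E'
from h import *
ry=np.cross(ez,rx); S=np.array([581.5,193.2,0])
for c,b,k in (("side",(245,180,335,240),8),("top",(270,195,350,260),8)):
    im=cv2.imread(f"pics/{c}6.png"); l,t,r,bb=b; I=cv2.resize(im[t:bb,l:r],None,fx=k,fy=k,interpolation=cv2.INTER_CUBIC)
    for sx in (0,60):
      for dx in (-13,13):
       for dy in (-45,45):
        B=S+rx*(sx+dx)+ry*dy
        q=((proj(c,[B+12*ez,B+50*ez])-[l,t]+.5)*k).astype(int); cv2.line(I,q[0],q[1],(0,255,255),1)
    C=S+30*rx; q=((proj(c,[C+rx*a+ry*e+12*ez for a,e in((-65,-85),(65,-85),(65,85),(-65,85))])-[l,t]+.5)*k).astype(int); cv2.polylines(I,[q],True,(0,0,255),1)
    cv2.imwrite(f"pics/dow_{c}.png",I)
E
```

```text
(no output)
```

View pics/dow_side.png

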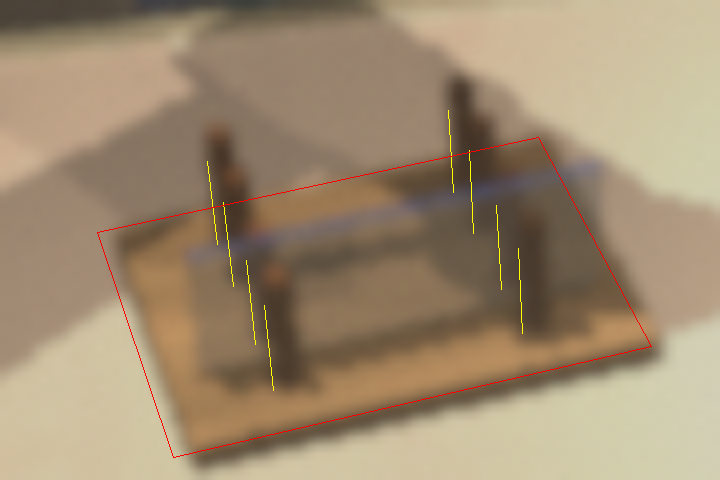

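View pics/dow_top.png

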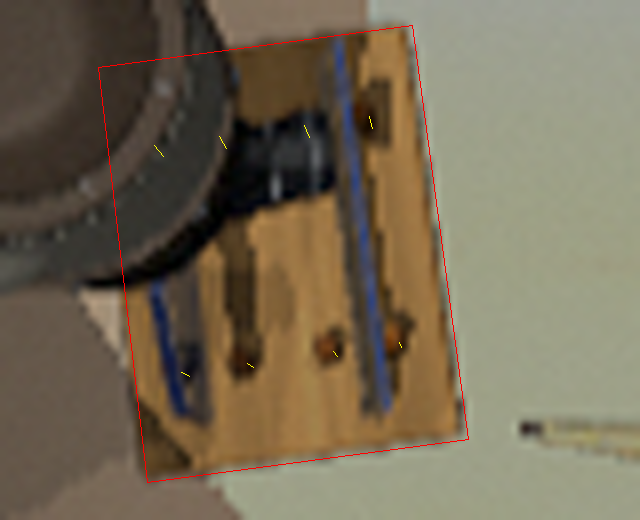

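Emit:
{"op": "move_arm", "data": {
  "targets": [
    [0.05,0,1,0,0,0,241],
    [0.05,0.1,2.2,0,0,0,241],
    [0.05,0.1,3.4,0,0,0,241],
    [0.05,0.1,4.6,0,0,0,241],
    [0.05,0.1,5.4,0,0,0,241],
    [0.05,0.1,5.6,0,0,0,241],
    [0.05,0.1,5.6,0,0,0,241]
  ]
}}

```text
clock: 15.38
position: [583.0, 193.6, 184.5]
ee_rot: [0.649, 0.761, 0.001, 0.0]
contact_force: [-1.2, 0.8, -2.9]
gripper_width: 5.4
```

```bash
python3 - <<'E'
from h import *
for c,b,k in (("side",(245,140,335,240),7),("top",(270,185,350,260),8)):
    im,d=arm.get_image(c); cv2.imwrite(f"pics/{c}7.png",im); crop(c,f"pics/{c}7.png",b,k,f"pics/{c}7c.png")
s=arm.read_state(); print(s["position"],s["contact_force"],s["gripper_width"],rel(np.array([581.5,193.2,240]),Rplace()))
E
```

```text
[583.0827242  193.6521082  184.86377582] [ 1.40001195 -0.01237495 -1.69117392] 5.664129688213869 [-0.01, -0.15, -5.51, 0.11, -0.06, -0.04]
```

View pics/side7c.png

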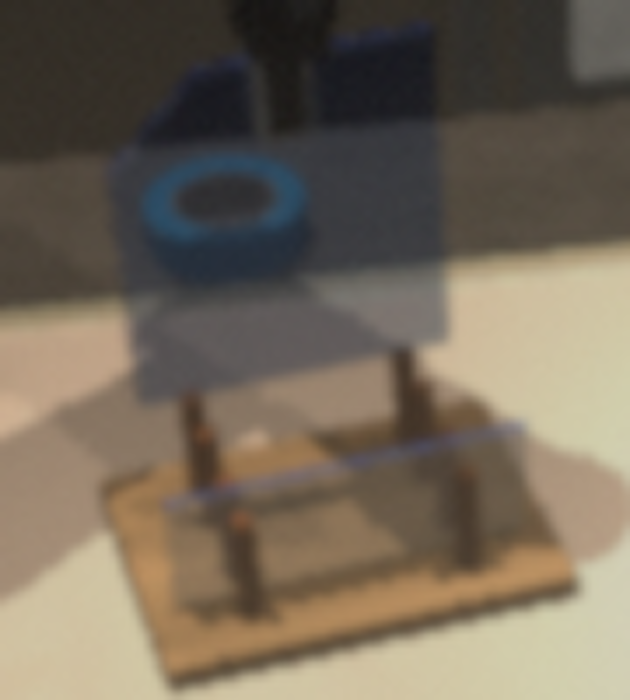

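View pics/top7c.png

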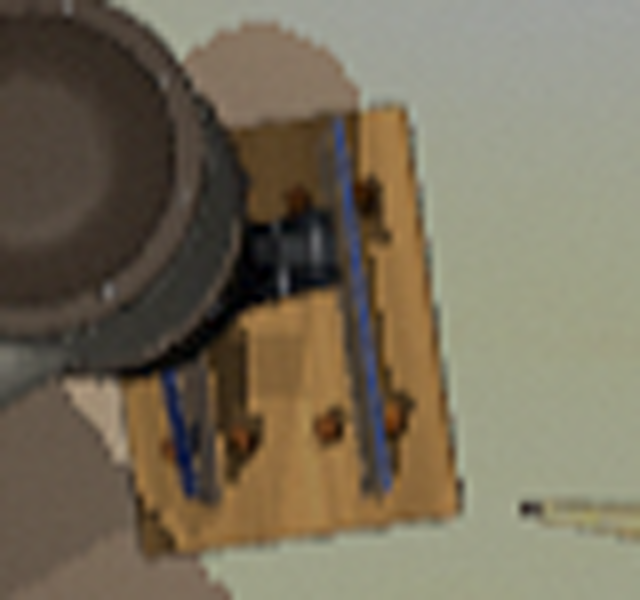

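```bash
python3 - <<'E'
from h import *
t=np.array([(133,196),(190,189),(262,180),(320,173),(157,392),(212,383),(288,375),(346,365)])/7+[270-.07,185-.07]
D=np.array([atz("top",q,62)[:2] for q in t]); print(D.round(1).tolist()); print("slot L",D[[0,1,4,5]].mean(0),"R",D[[2,3,6,7]].mean(0), "dist",D[[2,3,6,7]].mean(0)-D[[0,1,4,5]].mean(0))
overlay("top","pics/top7.png","pics/ov7t.png",(280,220,325,250),16)
overlay("side","pics/side7.png","pics/ov7s.png",(245,130,325,215),8)
E
```

```text
[[621.8, 211.4], [625.6, 186.0], [630.4, 153.9], [634.3, 128.1], [534.9, 197.2], [539.5, 173.0], [543.9, 139.5], [548.9, 114.0]]
slot L [580.40926379 191.90808739] R [589.37014552 133.88295455] dist [  8.96088174 -58.02513284]
```

View pics/ov7t.png

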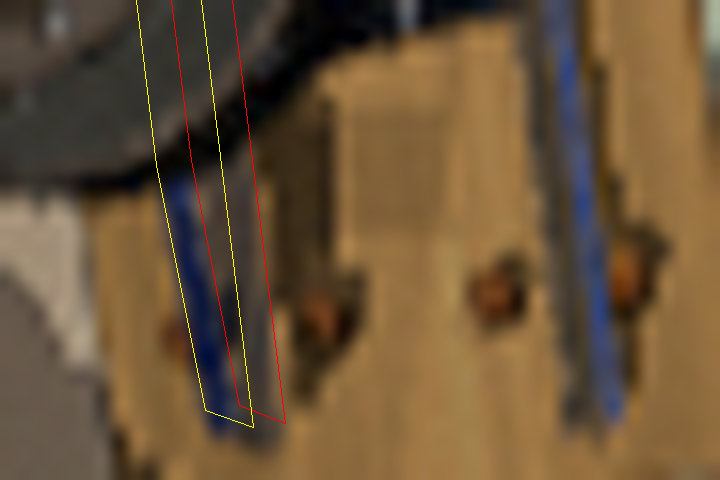

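View pics/ov7s.png

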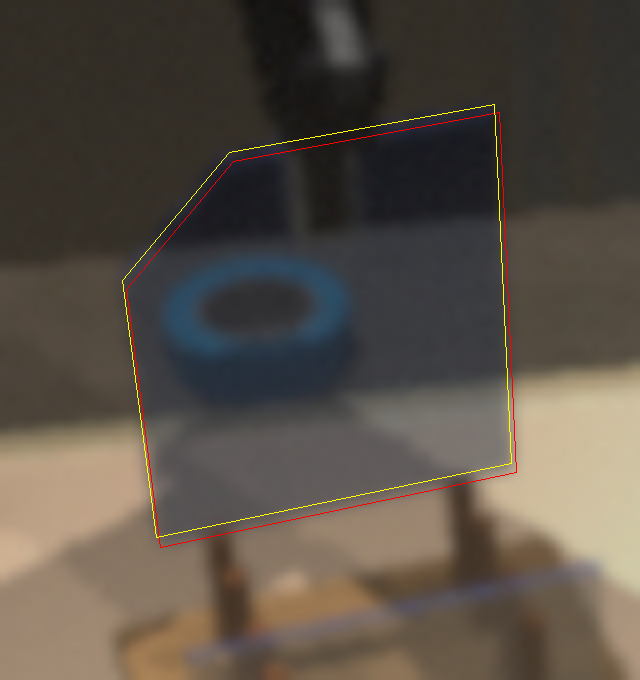

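Emit:
{"op": "move_arm", "data": {
  "targets": [
    [-0.13,0.1,0.3,0,0,0,241],
    [-0.13,0.1,0.3,0,0,0,241],
    [-0.13,0.1,1.0,0,0,0,241],
    [-0.13,0.1,1.8,0,0,0,241],
    [-0.13,0.1,2.6,0,0,0,241],
    [-0.13,0.1,3.2,0,0,0,241],
    [-0.13,0.1,3.5,0,0,0,241],
    [-0.13,0.1,3.5,0,0,0,241]
  ]
}}

```text
clock: 16.48
position: [583.9, 192.3, 149.1]
ee_rot: [0.649, 0.761, 0.0, -0.0]
contact_force: [-0.1, 0.3, -2.9]
gripper_width: 5.5
```

```bash
python3 - <<'E'
from h import *
for c,b,k in (("side",(245,140,335,240),7),("top",(280,220,325,250),16)):
    im,d=arm.get_image(c); cv2.imwrite(f"pics/{c}8.png",im); crop(c,f"pics/{c}8.png",b,k,f"pics/{c}8c.png")
s=arm.read_state(); print(s["position"],s["contact_force"],s["gripper_width"],rel(np.array([581.5,192.1,125]),Rplace()))
E
```

```text
[584.19220562 192.49028836 149.58864266] [ 0.41434471  1.13162184 -1.87979336] 5.612987609689149 [0.0, -0.28, 2.46, 0.08, -0.05, -0.04]
```

View pics/side8c.png

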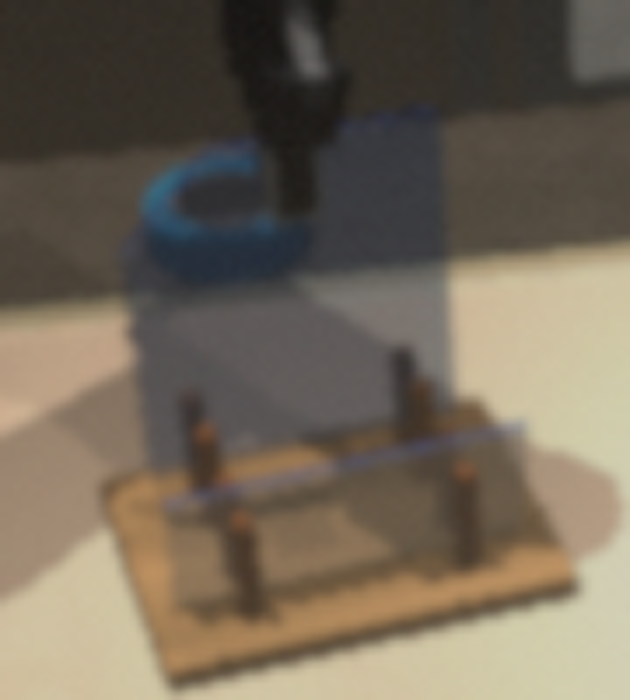

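View pics/top8c.png

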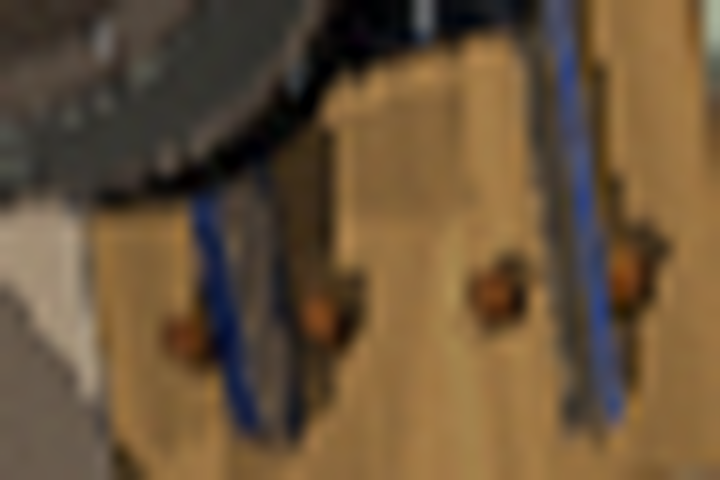

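Emit:
{"op": "move_arm", "data": {
  "targets": [
    [0,0,0.4,0,0,0,241],
    [0,0,1,0,0,0,241],
    [0,0,1.6,0,0,0,241],
    [0,0,1.9,0,0,0,241],
    [0,0,2,0,0,0,241],
    [0,0,2.0,0,0,0,241]
  ]
}}

```text
clock: 17.32
position: [584.1, 192.5, 129.3]
ee_rot: [0.649, 0.761, 0.001, 0.0]
contact_force: [-0.2, -0.4, -2.7]
gripper_width: 5.4
```

Emit:
{"op": "move_arm", "data": {
  "targets": [
    [0,0,0.05,0,0,0,241],
    [0,0,0.1,0,0,0,241],
    [0,0,0.15,0,0,0,241],
    [0,0,0.2,0,0,0,241],
    [0,0,0.2,0,0,0,241]
  ]
}}

```text
clock: 17.95
position: [583.9, 192.4, 127.3]
ee_rot: [0.649, 0.761, 0.0, -0.0]
contact_force: [0.9, -0.5, -2.1]
gripper_width: 5.7
```

Emit:
{"op": "move_arm", "data": {
  "targets": [
    [0,0,0.03,0,0,0,241],
    [0,0,0.06,0,0,0,241],
    [0,0,0.1,0,0,0,241],
    [0,0,0.1,0,0,0,241],
    [0,0,0.1,0,0,0,241]
  ]
}}

```text
clock: 18.58
position: [584.0, 192.4, 126.3]
ee_rot: [0.649, 0.761, 0.001, 0.0]
contact_force: [0.1, 0.3, -2.7]
gripper_width: 5.3
```

Emit:
{"op": "move_arm", "data": {
  "targets": [
    [0,0,0.03,0,0,0,241],
    [0,0,0.06,0,0,0,241],
    [0,0,0.1,0,0,0,241],
    [0,0,0.1,0,0,0,241],
    [0,0,0.1,0,0,0,241]
  ]
}}

```text
clock: 19.2
position: [584.0, 192.4, 125.3]
ee_rot: [0.649, 0.761, 0.001, -0.0]
contact_force: [-0.1, 0.5, -3.1]
gripper_width: 5.7
```

Emit:
{"op": "move_arm", "data": {
  "targets": [
    [0,0,0.03,0,0,0,241],
    [0,0,0.05,0,0,0,241],
    [0,0,0.05,0,0,0,241]
  ]
}}

```text
clock: 19.58
position: [584.1, 192.5, 125.1]
ee_rot: [0.649, 0.761, 0.001, 0.0]
contact_force: [-0.6, 0.3, -2.1]
gripper_width: 5.3
```

Emit:
{"op": "move_arm", "data": {
  "targets": [
    [0,0,0.03,0,0,0,241],
    [0,0,0.05,0,0,0,241],
    [0,0,0.05,0,0,0,241]
  ]
}}

```text
clock: 19.95
position: [584.3, 192.5, 124.9]
ee_rot: [0.649, 0.761, 0.001, 0.0]
contact_force: [0.0, -0.0, 1.5]
gripper_width: 5.4
```

Emit:
{"op": "move_arm", "data": {
  "targets": [
    [0,0,0.03,0,0,0,241],
    [0,0,0.05,0,0,0,241],
    [0,0,0.05,0,0,0,241]
  ]
}}

```text
clock: 20.32
position: [584.4, 192.5, 124.9]
ee_rot: [0.649, 0.761, 0.001, 0.0]
contact_force: [-0.7, 0.6, 5.5]
gripper_width: 5.1
```

Emit:
{"op": "move_arm", "data": {
  "targets": [
    [0,0,-0.04,0,0,0,241],
    [0,0,-0.06,0,0,0,241],
    [0,0,-0.06,0,0,0,241]
  ]
}}

```text
clock: 20.7
position: [584.4, 192.5, 124.9]
ee_rot: [0.649, 0.761, 0.001, 0.0]
contact_force: [-0.1, -0.4, 4.7]
gripper_width: 5.5
```

```bash
python3 - <<'E'
from h import *
W=[]
for c in ("side","top","side"):
    im,d=arm.get_image(c); cv2.imwrite(f"pics/{c}9.png",im); np.save(f"pics/{c}9.npy",d); s=arm.read_state(); W.append([s["gripper_width"],*s["contact_force"]])
print(np.array(W).round(1), s["position"])
R=Ro.from_quat(s["ee_rot"]); print("tool z",R.apply([0,0,1]))
X,m=cloud("side",d,(268,185,306,200)); q=X[m]
for it in range(6):
    c=q.mean(0);nn=np.linalg.svd(q-c)[2][2]; e=(q-c)@nn; q=q[abs(e)<max(4,2*e.std())]
nn*=-np.sign(nn[1]); print(len(q),e.std(),nn,"tilt deg",np.degrees(np.arcsin(nn[2])))
overlay("side","pics/side9.png","pics/ov9s.png",(245,140,335,240),7)
E
```

```text
[[ 5.6  0.2  0.1  4.9]
 [ 5.7  0.7 -0.5  5.9]
 [ 5.7  0.5 -1.   5.6]] [584.38806636 192.5498181  124.86219529]
tool z [ 0.00167432  0.00106448 -0.99999803]
537 1.5179417588283508 [ 0.15526768 -0.98784077 -0.00790925] tilt deg -0.45317148389775275
```

View pics/ov9s.png

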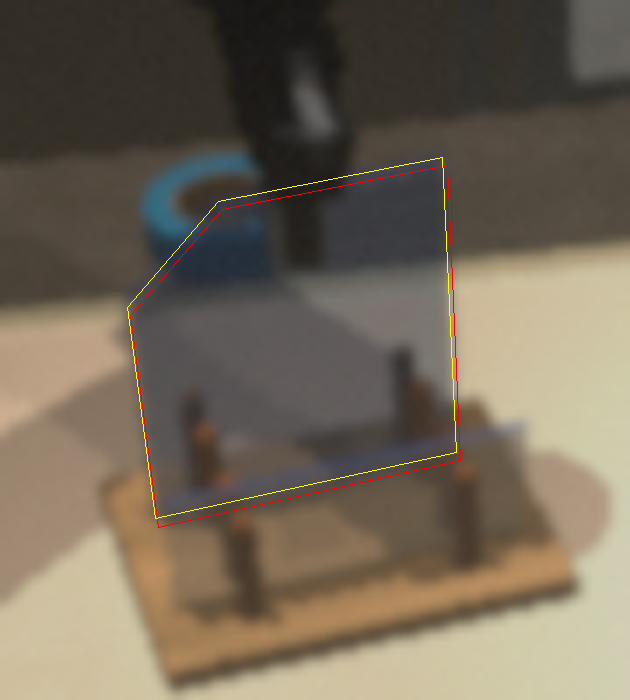

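Emit:
{"op": "move_arm", "data": {
  "targets": [
    [0,0,-0.03,0,0,0,241],
    [0,0,-0.05,0,0,0,241],
    [0,0,-0.05,0,0,0,241]
  ]
}}

```text
clock: 21.22
position: [584.3, 192.5, 124.9]
ee_rot: [0.649, 0.761, 0.001, 0.0]
contact_force: [2.0, -0.5, 3.3]
gripper_width: 5.3
```

Emit:
{"op": "move_arm", "data": {
  "targets": [
    [0,0,0,0,0,0,240],
    [0,0,0,0,0,0,239],
    [0,0,0,0,0,0,238],
    [0,0,0,0,0,0,237],
    [0,0,0,0,0,0,236],
    [0,0,0,0,0,0,235],
    [0,0,0,0,0,0,234],
    [0,0,0,0,0,0,233],
    [0,0,0,0,0,0,232],
    [0,0,0,0,0,0,232]
  ]
}}

```text
clock: 22.48
position: [584.0, 192.4, 124.9]
ee_rot: [0.649, 0.761, 0.001, -0.0]
contact_force: [-1.0, -0.2, 0.4]
gripper_width: 7.8
```

```bash
python3 - <<'E'
from h import *
for c in ("side",):
    im,d=arm.get_image(c); cv2.imwrite(f"pics/{c}10.png",im); s=arm.read_state(); print(s["position"],s["contact_force"],s["gripper_width"])
X,m=cloud("side",d,(268,185,306,200)); q=X[m]
for it in range(6):
    c=q.mean(0);nn=np.linalg.svd(q-c)[2][2]; e=(q-c)@nn; q=q[abs(e)<max(4,2*e.std())]
nn*=-np.sign(nn[1]); print(len(q),e.std(),nn,"tilt deg",np.degrees(np.arcsin(nn[2])))
E
```

```text
[584.00835873 192.41009406 124.92872813] [ 0.57974944  0.12215542 -0.17008003] 7.464492694968148
534 1.5329665709840201 [ 0.15550133 -0.98778724 -0.00978252] tilt deg -0.5605059747436264
```

Emit:
{"op": "move_arm", "data": {
  "targets": [
    [0,0,0,0,0,0,228],
    [0,0,0,0,0,0,220],
    [0,0,0,0,0,0,200],
    [0,0,0,0,0,0,180],
    [0,0,0,0,0,0,160],
    [0,0,0,0,0,0,150],
    [0,0,0,0,0,0,150],
    [0,0,-0.4,0,0,0,150],
    [0,0,-1.2,0,0,0,150],
    [0,0,-2.4,0,0,0,150],
    [0,0,-4,0,0,0,150],
    [0,0,-6,0,0,0,150],
    [0,0,-8,0,0,0,150],
    [0,0,-10,0,0,0,150],
    [0,0,-12,0,0,0,150],
    [0,0,-12,0,0,0,150]
  ]
}}

```text
clock: 24.52
position: [584.9, 192.8, 247.9]
ee_rot: [0.649, 0.761, 0.003, 0.001]
contact_force: [-0.8, 0.5, -0.0]
gripper_width: 35.0
```

```bash
python3 - <<'E'
from h import *
for c,b,k in (("side",(235,130,335,240),5),("top",(270,185,350,260),8)):
    im,d=arm.get_image(c); cv2.imwrite(f"pics/{c}11.png",im); crop(c,f"pics/{c}11.png",b,k,f"pics/{c}11c.png")
    if c=="side": D=d
s=arm.read_state(); print(s["clock"],s["position"],s["contact_force"],s["gripper_width"])
X,m=cloud("side",D,(268,185,306,200)); q=X[m]
for it in range(6):
    c=q.mean(0);nn=np.linalg.svd(q-c)[2][2]; e=(q-c)@nn; q=q[abs(e)<max(4,2*e.std())]
nn*=-np.sign(nn[1]); print(len(q),e.std(),nn,"tilt deg",np.degrees(np.arcsin(nn[2])))
E
```

```text
24.625 [583.5671857  192.25697901 244.88763755] [-0.87143431  0.15747003  0.25543221] 35.374127120850034
534 1.5217283856242492 [ 0.15049322 -0.98860341 -0.0038849 ] tilt deg -0.22258869138888127
```

View pics/side11c.png

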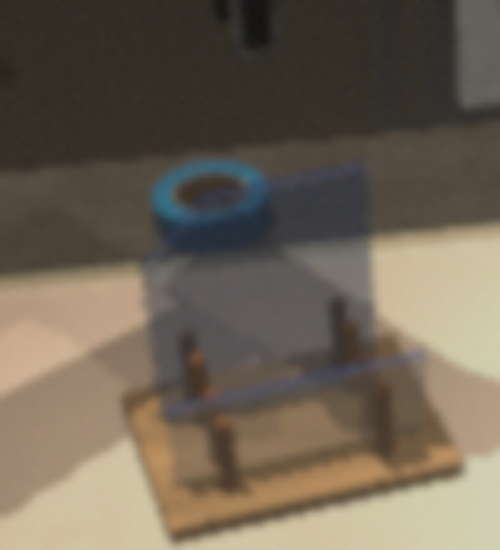

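View pics/top11c.png

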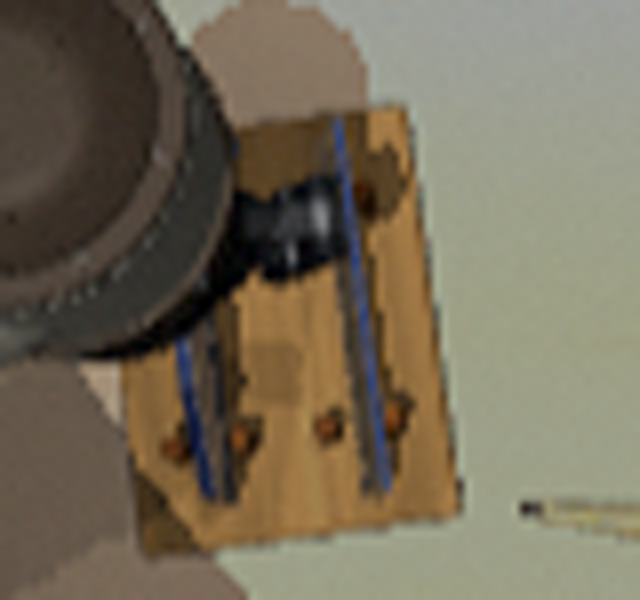

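Emit:
{"op": "move_arm", "data": {
  "targets": [
    [0,0,-2,0,0,0,150],
    [0,0,-3,0,0,0,150],
    [0,0,-3,0,0,0,150],
    [0,0,-3,0,0,0,150],
    [0,0,-3,0,0,0,150]
  ]
}}

```text
clock: 25.25
position: [583.6, 192.2, 274.0]
ee_rot: [0.649, 0.761, -0.0, -0.0]
contact_force: [-0.4, -0.3, 0.6]
gripper_width: 35.1
```

```bash
python3 - <<'E'
from h import *
im,d=arm.get_image("top"); cv2.imwrite("pics/top12.png",im)
a=cv2.imread("pics/top0.png")
for nme,(l,t,r,b) in dict(jar=(345,145,382,184),tape=(214,215,246,248),cutter=(332,243,380,260)).items():
    A=cv2.cvtColor(a[t:b,l:r],6).astype(np.float32);B=cv2.cvtColor(im[t:b,l:r],6).astype(np.float32)
    print(nme,cv2.phaseCorrelate(A,B))
im,d=arm.get_image("side"); cv2.imwrite("pics/side12.png",im)
X,m=cloud("side",d,(268,185,306,200)); q=X[m]
for it in range(6):
    c=q.mean(0);nn=np.linalg.svd(q-c)[2][2]; e=(q-c)@nn; q=q[abs(e)<max(4,2*e.std())]
print("tilt deg",np.degrees(np.arcsin(nn[2])),arm.read_state()["clock"])
E
```

```text
jar ((0.015689141414277685, 0.011163105465573864), 1.0062394382059574)
tape ((-0.27814063711090853, -2.14309554217661), 0.13917096455891928)
cutter ((0.12213097300397635, -0.03713998501473448), 1.0428546755402177)
tilt deg -0.6287443974255308 25.35
```

View pics/top12.png

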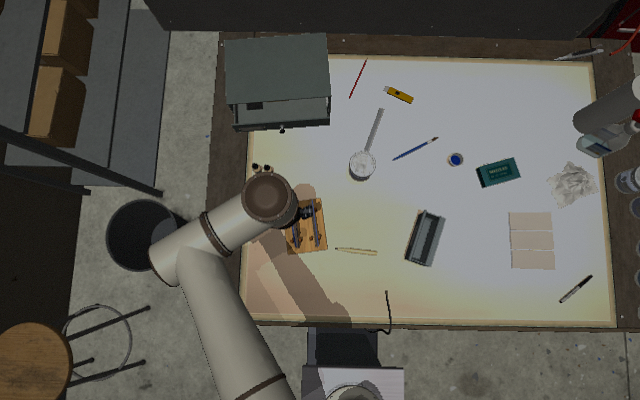

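```bash
python3 - <<'E'
from h import *
a=cv2.imread("pics/side0.png");im=cv2.imread("pics/side12.png");l,t,r,b=262,158,294,172
print(cv2.phaseCorrelate(cv2.cvtColor(a[t:b,l:r],6).astype(np.float32),cv2.cvtColor(im[t:b,l:r],6).astype(np.float32)))
for f in (a,im):
    h=cv2.inRange(cv2.cvtColor(f[155:185,255:300],40),(95,120,50),(115,255,255)); y,x=np.nonzero(h); print(x.min()+255,x.max()+255,y.min()+155,y.max()+155)
print(arm.job_done())
E
```

```text
((-0.08489824275464031, 0.5202774651736348), 0.5601773331562678)
266 287 164 174
266 287 163 174
the job is handed in; nothing more can be done
None
```

The glass panel is out of the bin and standing on its 130 mm edge in the rack's free left slot, about centred. I handed the job in at about 25 s of the 51 s allowed.

- **Grip and draw:** I closed the fingers in small steps, stopping about 2 counts past first contact. I then drew the panel along its slope, about 150 mm in all. It did not slip, turn or catch on the bin's lip, and I measured its weight at about 2.7 N.
- **Placing:** The panel touched the board softly, peaking at about 6 N upward on the tool, or about 8 N on the board. I opened the fingers slowly and backed off straight up.
- **Last checks:**
  - The panel was within about 0.6° of vertical (the depth fit reads 0.2–0.6°).
  - The gripper was about 115 mm above the panel, with no contact force.
  - The jar and cutter had not moved, to within about 0.1 pixel.
- **Less certain:**
  - **Grip force:** there is no reading of it. I judged it gentle from the small squeeze past contact (about 0.5 mm), so 10 to 15 N is not confirmed.
  - **Tape roll:** the arm hid it from the top camera at the end, so that comparison failed. In the side view its extent matched the start to within 1 pixel, though the image-shift check there was weak (0.5 pixel), partly because the panel is now in front of it.
  - **Camera agreement:** the two cameras disagreed by 3 to 4 mm along the slot, so "about centred" is good to a few millimetres.

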